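Set the work stop of a drilling jig

TASK

Set the drilling jig for the next batch: with a fingertip press down the spring pad in the middle of the sliding work stop to free its brake, keep it pressed and push the slide along the rail until it is fully home against the stop block that carries the scale pointer, then let the pad come up so that the brake grips again. Never drag the slide while its brake is on, and leave the loose things on the jig and the bench where they are.

Things in the scene. Friction and masses are not known exactly. Their poses are not given: they have to be found in the camera images.
- jig: Drilling jig screwed to the bench: dark steel base plate 200 x 500 x 10 mm with an aluminium 40 x 40 mm T-slot rail. Origin: centre of the plate's underside. y runs along the rail, x across, z up; yaw within 17 degrees. Rail top 50 mm above the bench. White scale on the plate on the rail's +x side, work bed on its -x side with a drill-bush bracket (top 65 mm up) at its +y end.
- slide (a joint): Position of the slide (the sliding work stop) along the rail in m: 0 at the rail's middle, growing towards the jig's +y. The brake holds it against about 20 N; with the pad pressed it slides with about 1 N. It is captive on the rail.
- slide_mid (a point): Middle of the slide, at the height of the rail's top. The slide is an aluminium saddle 92 mm long along the rail, 54 mm across, its top face 13 mm above the rail's top; a steel blade reaches from it 79 mm from the rail's middle line over the work bed (-x side).
- pad_top (a point): Centre of the top of the brake pad: black ribbed spring pad in the slide's middle, 46 mm along the rail by 36 mm across, its flat top 10 mm proud of the saddle, 73 mm above the bench when up. It goes straight down and moves with the slide; a finger pressing on it can carry the slide along by friction.
- pad (a joint): How far the pad is pressed, in m: 0 up (brake on), 0.006 fully down. It begins to move at about 13 N and is fully down at about 17 N; once 1 mm or more down the brake is free. It springs back up when let go.
- pointer_stop: The stop to go to: steel block clamped on the rail, 24 mm along it, 54 mm across, 19 mm high, dark round knob on top (35.5 mm above the rail), and a dark pointer plate, 22 mm wide, reaching out to the +x side and down to the scale. Origin: block's middle at the rail's top; axes as the jig's. 135 to 175 mm from the rail's middle, at either end. Home: slide_mid 58 mm from this origin along the rail.
- plain_stop: The other stop block, at the rail's other end, the slide between the two: same size and knob (33 mm above the rail) but no pointer plate. Origin as for pointer_stop.
- link_bar: Bystander: loose aluminium flat bar 20 x 120 x 5 mm with two holes, lying on the base plate beyond the scale, roughly along the rail. Origin: centre of its underside.
- oil_dropper: Bystander: white plastic oil dropper, 28 mm across, 88 mm tall, standing on the base plate at the -y end of the work bed. Origin: centre of its underside.
- amber_bottle: Bystander: amber glass bottle, 66 mm across, 202 mm tall, on the bench to the left. Origin: centre of its underside.
- screwdriver: Bystander: screwdriver with a green handle, about 200 mm long, lying on the bench to the right. Origin: near its middle, at its underside.

How it is judged:
By the outcome, as a careful person would: the job done as asked, in the order asked, and still so for the second after the job is handed in, with the robot touching nothing.
It also fails if it takes over 38 s, if anything falls off the work surface, if the arm or the gripper's body presses on something with over 40 N, if the wrist force passes 120 N, or if a joint passes its speed limit or range.

ROBOT

A 6-joint arm with a two-finger parallel gripper is mounted at the origin on the work surface. World frame = base frame: x ahead of the robot, y to its left, z up, the work surface at z = 0. Lengths are in mm, angles in rad, forces in N, time in s.
With the tool pointing down it reaches from about 300 to 775 mm from the base axis. Payload 14.6 kg.
Tool frame: the origin (TCP) lies on the centre line of the jaws, within the pads' length; the fingertips stand 19 mm ahead of it and the grasp point (between the pads) is the TCP (bot.tip_reach is the distance from the TCP to the fingertips, in mm); y points along the fingers, x is the direction in which the jaws open and shut, and the axes are right-handed (so a half turn about y gives the same grasp; the last joint's range is limited). The gripper opens to 85 mm and grips with 20 to 120 N. Pads are 22 mm wide; open, the fingers measure 114 mm over their backs; the gripper's body (76 mm by 85 mm) begins 54 mm behind the grasp point. The pads swing forward as they close: fully open they stand 13 mm farther back than shut.
Start: joints at [-1.375, 0.3, 1.521, -0, 1.321, -0.067], TCP at [142.875, -531.108, 217.881] pointing down, gripper open.
Joint ranges: [-3.03, 3.03], [-0.79, 2.21], [0.23, 2.52], [-1.04, 4.18], [0, 3.07], [-2.55, 2.55]. Speed limits (rad/s): [2.22, 2.22, 2.57, 3.14, 3.14, 3.14].

INTERFACE

Orientations are given as a unit quaternion [w, x, y, z].
In Python, from rig import bot gives the robot as it stands. Calls block until the motion is done:
- bot.move_to(position, orientation): joint-space move of the TCP to a pose.
- bot.servo_line(position, attitude=None, speed=150, until_force=None): straight line of the TCP; attitude=None keeps the orientation; speed is the mean speed in mm/s. With until_force (N) it stops when the force on the tool has changed by that much, and returns True; else False.
- bot.move_joints(angles): joint-space move.
- bot.move_gripper(opening, grip_force=None): finger opening in mm; grip_force is the grip in N (None keeps the last); returns when the fingers have stopped.
- bot.dwell(seconds).
- bot.ik(position, orientation): joint angles nearest the present ones, or None.
- bot.read_state(): the state.
- bot.read_camera(name): name is "side" or "top"; returns a dict with "image" (420x560x3 uint8, blue, green, red), "depth" (420x560 float32, mm along the optical axis (not along the pixel's ray), 0 where there is no reading), "fovy" (degrees; the focal length in pixels is half the picture's height over the tangent of half this angle, whatever the lens; pixels are square), "cx", "cy" (the principal point, pixels), "k1" (the pictures are not rectified: a ray, as slopes to the right and down, at radius r is drawn at 1 + k1 r^2 times it, then the intrinsics apply), "eye" and "attitude" of the camera in the world. Camera axes: x right, y down, z forward; pixel columns grow to the right and rows downward; lengths in mm; the calibration is good to about 2 mm. A picture is of the moment at which its call begins.
A pose or a line that the arm cannot do raises bot.MotionError and nothing moves.
- bot.finish_job(): hands the job in, once; it reports no verdict.
The state is a dict: "clock": time; "joint_positions": joint angles; "qvel": joint speeds; "effort": joint torques, N m; "ee_pos": TCP position; "tool_rot": TCP orientation; "ft_force": force on the tool from outside, world axes, zero at the start; "moment": the same for the moment, N m; "grip_width": finger opening in mm.
Only numpy, scipy, OpenCV 4.12 (cv2) and the standard library are available. Lean on these libraries where they do the work, as an engineer would, in place of code of your own. Each camera call takes 0.05 s, during which the arm holds its last target. There are 200 camera calls.

## Working session

There is one attempt and no reset: what is moved stays moved. The work goes in short steps, each a Python script; the robot and the scene stay as the last script left them, time stands still between calls to the robot, and variables do not carry over. Pictures are saved under pics/ and viewed, about 8 in all and at most 12, crops included, and the job is handed in when it is done.

```bash
ls; mkdir -p pics; python3 - <<'E'
from rig import bot
import cv2,numpy as np,pickle
d={}
for n in("top","side"):
    c=bot.read_camera(n); d[n]=c; cv2.imwrite(f"pics/{n}0.png",c["image"])
    print(n,{k:c[k] for k in c if k not in("image","depth")})
pickle.dump(d,open("c0.pkl","wb"))
s=bot.read_state();print(s["clock"],s["tool_rot"],s["ft_force"],s["grip_width"])
E
```

```text
pics
top {'fovy': 52.65395522908502, 'cx': 273.9828483457148, 'cy': 205.82736671018986, 'k1': -0.11315501475080286, 'eye': array([ 383.43468769,  -14.0605943 , 1057.83685135]), 'attitude': array([ 0.05069171, -0.70206222,  0.70795968, -0.05772418])}
side {'fovy': 52.49152706531229, 'cx': 283.6922310139442, 'cy': 209.3015262799794, 'k1': -0.05867638221633132, 'eye': array([413.13412777, 722.66277765, 617.35979259]), 'attitude': array([ 0.04030059, -0.05904466,  0.89080729, -0.4487226 ])}
0.1 [ 0.56144492 -0.56095275  0.43046239 -0.4298997 ] [ 0.04749779 -0.18721766  0.13138466] 85.1329378630169
```

View pics/top0.png

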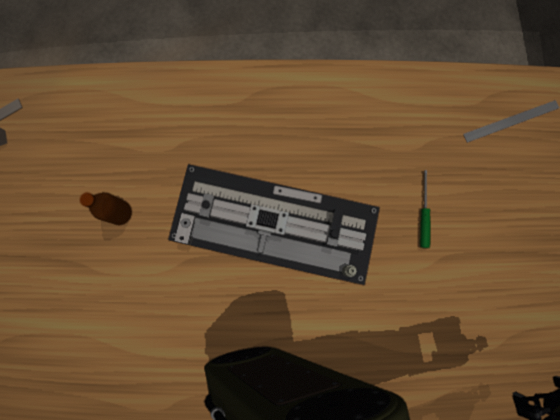

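View pics/side0.png

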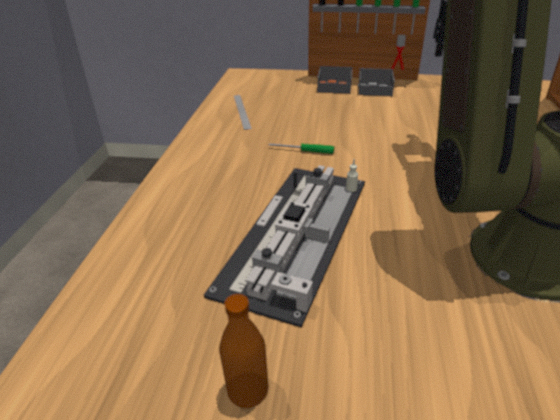

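Top view: jig tilted around (275,222), with the slide's dark pad at (267,219) and stop knobs near (205,204) and (335,228). Side view: pad at (294,212). I'll enlarge the jig in both views to find the pointer and localise the parts.

```bash
cat > h.py <<'E'
import numpy as np,cv2
from scipy.spatial.transform import Rotation as R
def K(c):
    f=c["image"].shape[0]/2/np.tan(np.radians(c["fovy"])/2)
    return np.array([[f,0,c["cx"]],[0,f,c["cy"]],[0,0,1.]]),np.array([c["k1"],0,0,0.])
def rot(c): return R.from_quat(np.roll(c["attitude"],-1)).as_matrix()
def ray(c,uv,z):
    k,d=K(c); p=cv2.undistortPoints(np.array(uv,float).reshape(-1,1,2),k,d)[:,0]
    # note: forward model is exactly x*(1+k1 r^2)
    v=np.c_[p,np.ones(len(p))]@rot(c).T
    return c["eye"]+v*((z-c["eye"][2])/v[:,2])[:,None]
def proj(c,P):
    k,d=K(c); q=(np.array(P,float).reshape(-1,3)-c["eye"])@rot(c)
    return cv2.projectPoints(q,np.zeros(3),np.zeros(3),k,d)[0][:,0]
E
python3 - <<'E'
import pickle,cv2,numpy as np
from h import *
d=pickle.load(open("c0.pkl","rb"))
t=d["top"]["image"][155:295,160:390]; s=d["side"]["image"][155:325,200:375]
g=lambda i:np.clip(255*(i/255.)**.6,0,255).astype(np.uint8)
cv2.imwrite("pics/t1.png",cv2.resize(g(t),(782,476),interpolation=cv2.INTER_CUBIC))
cv2.imwrite("pics/s1.png",cv2.resize(g(s),(612,595),interpolation=cv2.INTER_CUBIC))
# plate: dark region in the top view
im=d["top"]["image"]; hsv=cv2.cvtColor(im,cv2.COLOR_BGR2HSV)
m=((hsv[...,1]<90)).astype(np.uint8); m[:150]=0;m[300:]=0;m[:,:150]=0;m[:,395:]=0
m=cv2.morphologyEx(m,cv2.MORPH_CLOSE,np.ones((5,5)))
cs=max(cv2.findContours(m,0,2)[0],key=cv2.contourArea)
box=cv2.boxPoints(cv2.minAreaRect(cs)); print(box, cv2.contourArea(cs))
W=ray(d["top"],cs.reshape(-1,2),10)[:,:2].astype(np.float32)
r=cv2.minAreaRect(W);print(r);print(cv2.boxPoints(r))
E
```

```text
[[168.05048 240.20497]
 [185.46729 163.07326]
 [381.10492 207.2495 ]
 [363.6881  284.38123]] 15336.5
((501.90594482421875, -25.208160400390625), (496.90667724609375, 197.62628173828125), 76.77017974853516)
[[ 348.85492 -244.45338]
 [ 541.23615 -289.68164]
 [ 654.957    194.03706]
 [ 462.57574  239.26532]]
```

View pics/t1.png

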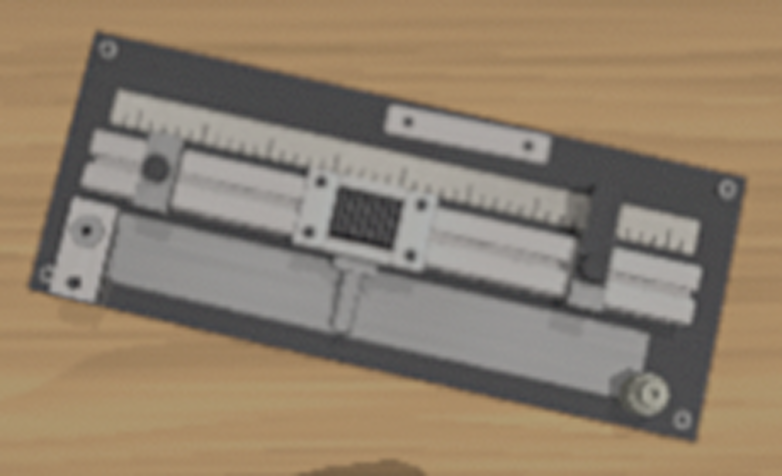

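View pics/s1.png

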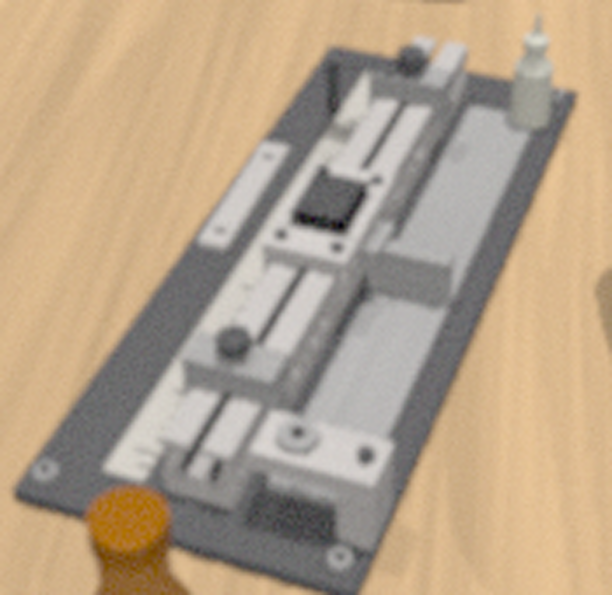

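The pointer plate (dark, crop top view (600,225)) is on the right-hand stop, i.e. the jig's -y end, and both views agree. Next I measure the pad, the slide and that stop.

```bash
cat > meas.py <<'E'
import pickle,cv2,numpy as np
from h import *
def pad(c,guess,z=73,r=18):
    im=c["image"]; g=cv2.cvtColor(im,cv2.COLOR_BGR2GRAY); u,v=np.round(guess).astype(int)
    a=g[v-r:v+r,u-r:u+r]; m=(cv2.GaussianBlur(a,(3,3),0)<np.percentile(a,50)*.5).astype(np.uint8)
    m=cv2.morphologyEx(m,cv2.MORPH_CLOSE,np.ones((3,3)))
    n,l,st,ce=cv2.connectedComponentsWithStats(m)
    k=min((i for i in range(1,n) if st[i,4]>60),key=lambda i:np.hypot(*(ce[i]-r)))
    cs=max(cv2.findContours((l==k).astype(np.uint8),0,2)[0],key=cv2.contourArea)
    W=ray(c,cs.reshape(-1,2)+[u-r,v-r],z)[:,:2].astype(np.float32)
    return ray(c,[ce[k]+[u-r,v-r]],z)[0],cv2.minAreaRect(W),st[k]
E
python3 - <<'E'
from meas import *
d=pickle.load(open("c0.pkl","rb")); t,s=d["top"],d["side"]
print(pad(t,(268,219)),pad(s,(294,212)))
C=np.array([501.9,-25.2]); yw=np.radians(-13.23)
X=np.array([np.cos(yw),np.sin(yw)]);Y=np.array([-X[1],X[0]])
J=lambda P:[(round(float((p[:2]-C)@X),1),round(float((p[:2]-C)@Y),1)) for p in P]
T=lambda uv:np.array(uv)/3.4+[160,155]
S=lambda uv:np.array(uv)/3.497+[200,155]
print("pad",J([pad(t,(268,219))[0],pad(s,(294,212))[0]]))
print("slide corners top",J(ray(t,T([(312,170),(438,200),(425,268),(292,243)]),63)))
print("pstop bottom corners",J(ray(t,T([(570,302),(602,308),(608,262)]),69)))
print("pstop knob top view",J(ray(t,T([(592,262)]),85)), "side",J(ray(s,S([(411,56)]),83)))
print("plain knob",J(ray(t,T([(155,167)]),83)),"side",J(ray(s,S([(233,338)]),80)))
print("side slide corners",J(ray(s,S([(265,245),(343,262),(400,180)]),63)))
E
```

```text
(array([505.15300301,  -8.05021995,  73.        ]), ((505.3975830078125, -8.082866668701172), (43.715396881103516, 33.962284088134766), 76.96053314208984), array([  7,   9,  21,  18, 270], dtype=int32)) (array([503.66228512,   5.66287479,  73.        ]), ((502.78741455078125, 2.258617401123047), (52.65303039550781, 33.163238525390625), 76.79681396484375), array([  8,  10,  20,  17, 205], dtype=int32))
pad [(-0.8, 17.4), (-5.3, 30.4)]
slide corners top [(24.6, 60.4), (23.4, -29.9), (-24.9, -31.3), (-28.3, 62.3)]
pstop bottom corners [(-26.4, -133.5), (-25.6, -155.9), (6.4, -153.6)]
pstop knob top view [(1.9, -140.7)] side [(-4.8, -134.2)]
plain knob [(-0.1, 164.3)] side [(-1.7, 169.1)]
side slide corners [(20.9, 69.6), (-28.3, 68.8), (-34.4, -20.4)]
```

```bash
cat > plan.py <<'E'
from meas import *
C=np.array([501.9,-25.2]); yw=np.radians(-13.23)
X=np.array([np.cos(yw),np.sin(yw),0]);Y=np.array([-X[1],X[0],0])
def quat(sg):
    x=sg*Y; z=np.array([0,0,-1.]); return np.roll(R.from_matrix(np.c_[x,np.cross(z,x),z]).as_quat(),1)
pad0=np.array([505.2,-8.1,73])
E
python3 - <<'E'
from plan import *
from rig import bot
s0=bot.read_state(); print("tip",bot.tip_reach)
q=[]
for sg in(1,-1):
    a=bot.ik(pad0+[0,0,60],quat(sg))
    if a is not None: q.append((np.abs(np.array(a)-s0["joint_positions"]).max(),sg))
    print(sg,a)
sg=min(q)[1]; Q=quat(sg); print("use",sg)
bot.move_gripper(0)
bot.move_to(pad0+[0,0,bot.tip_reach+60],Q)
print("tip",bot.tip_reach,bot.read_state()["ee_pos"],bot.read_state()["grip_width"])
bot.servo_line(pad0+[0,0,bot.tip_reach+12],speed=60)
bot.dwell(.2); s=bot.read_state(); print(s["clock"],s["ee_pos"],s["ft_force"])
for n in("top","side"):
    cv2.imwrite(f"pics/{n}2.png",bot.read_camera(n)["image"])
s=cv2.imread("pics/side2.png")[130:310,200:400]; t=cv2.imread("pics/top2.png")[150:300,160:390]
cv2.imwrite("pics/c2.png",np.vstack([cv2.resize(s,(400,360)),np.pad(cv2.resize(t,(400,240)),((0,0),(0,0),(0,0)))]))
E
```

```text
tip 19.0
1 [0.05640397 0.55724366 2.42196476 3.43252254 1.41512382 1.52440532]
-1 [-0.13678803  1.16348825  0.92295232  0.18915091  2.61819267  1.73511184]
use -1
tip 19.0 [505.25089366  -8.91527988 152.35551999] 0.04014500968892497
4.35 [505.2942079   -8.12525527 104.30961687] [ 0.31116462 -0.42510506  0.03354373]
```

View pics/c2.png

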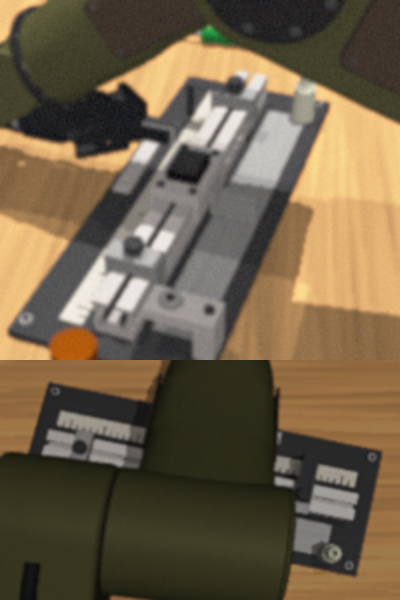

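The view shows my error: the gripper lies horizontal, because the fingers point along tool y, not z. The tips hover at z≈104 and nothing has been touched (force ≈0). I'll lift and reorient.

```bash
python3 - <<'E'
s=open("plan.py").read()
s=s.replace("x=sg*Y; z=np.array([0,0,-1.]); return np.roll(R.from_matrix(np.c_[x,np.cross(z,x),z])","x=sg*Y; y=np.array([0,0,-1.]); return np.roll(R.from_matrix(np.c_[x,y,np.cross(x,y)])")
open("plan.py","w").write(s)
E
python3 - <<'E'
from plan import *
from rig import bot
print(R.from_quat(np.roll([0.56144492,-0.56095275,0.43046239,-0.4298997],-1)).as_matrix().round(2))
bot.servo_line(pad0+[0,0,200],speed=150)
s0=bot.read_state(); q=[]
up=pad0+[0,0,200]
for sg in(1,-1):
    a=bot.ik(up,quat(sg)); print(sg,a)
    if a is not None: q.append((np.abs(np.array(a)-s0["joint_positions"]).max(),sg))
sg=min(q)[1]; Q=quat(sg); print("use",sg)
bot.move_to(up,Q)
bot.servo_line(pad0+[0,0,bot.tip_reach+15],speed=100)
bot.dwell(.2); s=bot.read_state(); print(s["clock"],s["ee_pos"],s["ft_force"],s["joint_positions"])
for n in("top","side"):
    cv2.imwrite(f"pics/{n}3.png",bot.read_camera(n)["image"])
s=cv2.imread("pics/side3.png")[130:310,200:400]; t=cv2.imread("pics/top3.png")[150:300,160:390]
cv2.imwrite("pics/c3.png",np.vstack([cv2.resize(s,(400,360)),cv2.resize(t,(400,240))]))
E
```

```text
[[ 0.26 -0.    0.97]
 [-0.97  0.    0.26]
 [-0.   -1.    0.  ]]
1 [-8.85326247e-02  1.60815526e-01  1.56321852e+00 -4.44089210e-16
  1.41755860e+00 -1.42842189e+00]
-1 [-8.85326247e-02  1.60815526e-01  1.56321852e+00 -4.44089210e-16
  1.41755860e+00  1.71317076e+00]
use -1
8.975 [505.31044704  -8.11418094 107.22728628] [ 0.15469883  0.74669561 -0.45567233] [-8.85500195e-02  3.25802737e-01  1.76447647e+00  1.96707357e-05
  1.05086882e+00  1.71318271e+00]
```

View pics/c3.png

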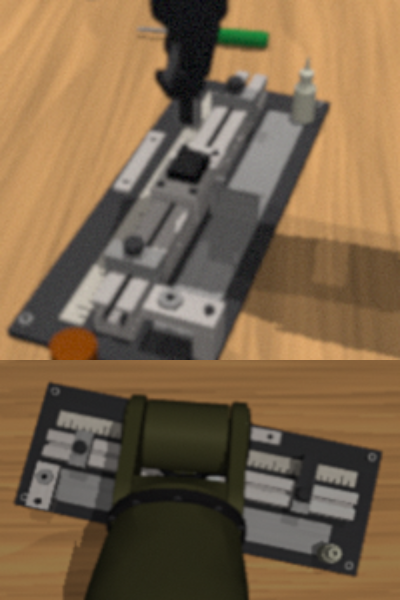

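The tips look about 20 px from the pad in the side view, more than 15 mm of height explains. I'll check this against projection and the depth image before going down.

```bash
python3 - <<'E'
from plan import *
from rig import bot
d=pickle.load(open("c0.pkl","rb")); t,s=d["top"],d["side"]
st=bot.read_state(); tip=st["ee_pos"]-[0,0,19]
print("tip proj side",proj(s,[tip]),"pad proj side",proj(s,[pad0]),"top",proj(t,[pad0]))
def depthpt(c,uv):
    u,v=map(int,uv); w=c["depth"][v-1:v+2,u-1:u+2]; z=np.median(w[w>0])
    k,dd=K(c); p=cv2.undistortPoints(np.array([[[float(u),v]]]),k,dd)[0,0]
    return (c["eye"]+rot(c)@(np.r_[p,1]*z)).round(1)
print("depth pad: top",depthpt(t,(268,219)),"side",depthpt(s,(294,211)))
print("depth plate corner-ish/bench: ",depthpt(t,(300,330-60)),depthpt(t,(230,270)),depthpt(s,(200,330)),depthpt(s,(400,250)))
c=bot.read_camera("side")
for v in range(170,200,5): print(v,depthpt(c,(295,v)))
Wp=np.r_[C,10]; cor=[Wp+a*X*100+b*Y*250 for a in(-1,1) for b in(-1,1)]
print("plate corners side",proj(s,cor).round(1)); print("top",proj(t,cor).round(1))
E
```

```text
tip proj side [[294.07044594 203.60358616]] pad proj side [[294.11996363 209.31918875]] top [[267.05079506 218.79468821]]
depth pad: top [504.6 -10.3  73.7] side [505.   -4.6  71.1]
depth plate corner-ish/bench:  [385.9 -87.6   8.7] [387.4  84.8   0.4] [640.  271.7  -0.7] [272.8  12.2  -1.3]
170 [500.9   8.6 181.8]
175 [499.3  22.3 178.8]
180 [499.   25.1 169.1]
185 [501.3   6.8 145.4]
190 [501.5   5.3 132.2]
195 [ 520.8 -150.8   11.5]
plate corners side [[364.5 179.5]
 [301.4 322.9]
 [293.5 166.4]
 [202.7 293.2]]
top [[364.5 284.9]
 [167.  240. ]
 [379.5 206.4]
 [187.  163.4]]
```

```bash
python3 - <<'E'
import cv2,numpy as np
a=cv2.imread("pics/side3.png")[150:225,255:335]; b=cv2.imread("pics/side2.png")[150:225,255:335]
g=lambda i:cv2.resize(np.clip(255*(i/255.)**.5,0,255).astype(np.uint8),(400,375),interpolation=cv2.INTER_CUBIC)
cv2.imwrite("pics/z3.png",np.hstack([g(a),g(b)]))
E
```

```text
(no output)
```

View pics/z3.png

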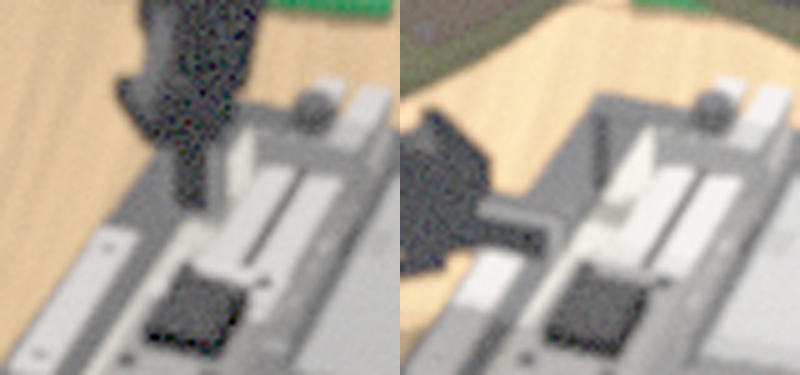

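Laterally the tip is over the pad. Its lower end looks roughly 30 mm higher than the stated reach gives, so I'll find the contact by touch.

```bash
python3 - <<'E'
from plan import *
from rig import bot
p=lambda m:(lambda s:print(m,round(s["clock"],2),s["ee_pos"].round(2),np.round(s["ft_force"],1)))(bot.read_state())
p("before")
hit=bot.servo_line(pad0+[0,0,-16],speed=40,until_force=6); p(f"hit {hit}")
E
```

```text
before 9.12 [505.23  -8.12 107.08] [-0.4 -0.1 -0.3]
hit True 10.22 [505.18  -8.11  59.48] [-4.6 -0.6 13.2]
```

```bash
python3 - <<'E'
from plan import *
from rig import bot
p=lambda m:(lambda s:print(m,round(s["clock"],2),s["ee_pos"].round(2),np.round(s["ft_force"],1),np.round(s["moment"],2)))(bot.read_state())
p("before")
for k in range(6):
    e=bot.read_state()["ee_pos"]; 
    bot.servo_line([pad0[0],pad0[1],e[2]-1.5],speed=15); p(k)
    if bot.read_state()["ft_force"][2]>20: break
c=bot.read_camera("side"); cv2.imwrite("pics/side4.png",c["image"])
a=c["image"][150:240,255:345]
cv2.imwrite("pics/z4.png",cv2.resize(np.clip(255*(a/255.)**.5,0,255).astype(np.uint8),(450,450),interpolation=cv2.INTER_CUBIC))
E
```

```text
before 10.22 [505.18  -8.11  59.48] [-4.6 -0.6 13.2] [0.04 0.81 0.05]
0 10.47 [505.24  -8.06  58.76] [-6.9  0.2 14.7] [ 0.14  1.23 -0.01]
1 10.72 [505.23  -8.06  58.07] [-7.4  0.7 14.2] [ 0.16  1.26 -0.01]
2 10.97 [505.23  -8.04  57.42] [-6.9  0.7 14.9] [0.18 1.27 0.01]
3 11.22 [505.27  -8.03  56.82] [-7.7  1.2 14.4] [ 0.12  1.29 -0.01]
4 11.47 [505.24  -8.05  56.24] [-7.9  0.1 14.9] [ 0.17  1.3  -0.03]
5 11.72 [505.27  -8.04  55.7 ] [-8.5  0.9 14.7] [0.11 1.32 0.01]
```

View pics/z4.png

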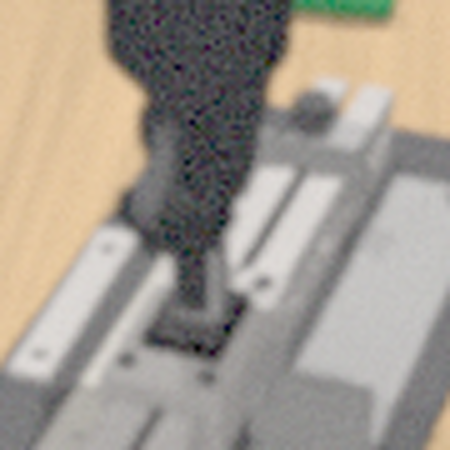

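Finger sits on the pad, at about (200,325) in the zoomed view, and the pad yields at the expected 13–15 N. Before pushing I'll press to the bottom and relieve the sideways load.

```bash
python3 - <<'E'
from plan import *
from rig import bot
def p(m):
    s=bot.read_state();f=s["ft_force"];print(m,round(s["clock"],2),s["ee_pos"].round(2),"fx,fy(jig),fz",np.round([f@X,f@Y,f[2]],1));return s
z=54.2
off=0
for k in range(5):
    z-=.9; off-=.4
    bot.servo_line(np.r_[pad0[:2],z]+off*X,speed=20); s=p(k)
    if s["ft_force"][2]>21: break
print(z,off)
E
```

```text
0 12.03 [505.23  -8.    54.41] fx,fy(jig),fz [-7.2 -0.7 16.6]
1 12.28 [505.2   -7.99  53.74] fx,fy(jig),fz [-5.2 -0.9 17.1]
2 12.53 [505.26  -7.9   53.49] fx,fy(jig),fz [-5.3 -0.8 22.6]
51.50000000000001 -1.2000000000000002
```

```bash
python3 - <<'E'
from plan import *
from rig import bot
def p(m):
    s=bot.read_state();f=s["ft_force"];print(m,round(s["clock"],2),s["ee_pos"].round(2),"jig y",round((s["ee_pos"][:2]-C)@Y[:2],1),"fx,fy,fz",np.round([f@X,f@Y,f[2]],1));return s
B=np.r_[pad0[:2],51.3]-1.2*X
for L in(5,30,60,85):
    bot.servo_line(B-L*Y,speed=40); s=p(L)
    if s["ft_force"][2]<16 or abs(s["ft_force"]@Y)>8: print("check");break
else:
    print(bot.servo_line(B-115*Y,speed=15,until_force=6)); p("end")
c=bot.read_camera("side"); cv2.imwrite("pics/side5.png",c["image"]); 
a=c["image"][140:240,255:355]
cv2.imwrite("pics/z5.png",cv2.resize(np.clip(255*(a/255.)**.5,0,255).astype(np.uint8),(500,500),interpolation=cv2.INTER_CUBIC))
E
```

```text
5 12.8 [504.1  -12.88  53.45] jig y 12.5 fx,fy,fz [-6.6 -1.4 25.6]
30 13.57 [498.35 -37.31  53.47] jig y -12.6 fx,fy,fz [-6.4 -0.9 25.4]
60 14.47 [491.4  -66.57  53.46] jig y -42.7 fx,fy,fz [-8.3 -1.  27.2]
85 15.25 [485.64 -91.    53.46] jig y -67.8 fx,fy,fz [-9.7 -1.2 25.8]
True
end 16.47 [ 481.55 -108.46   53.98] jig y -85.7 fx,fy,fz [-5.8  1.5 16.3]
```

View pics/z5.png

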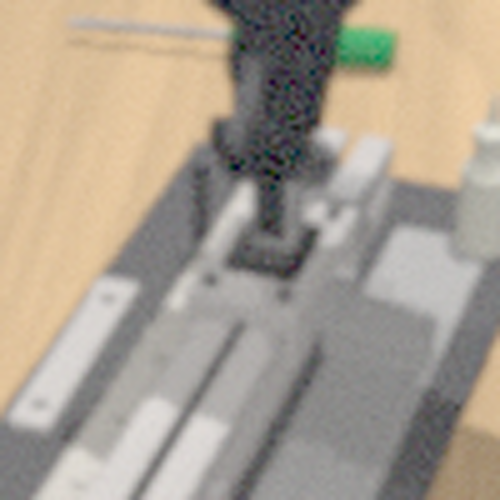

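Slide is carried along to where home should be (jig y ≈ -86), but the force change was partly vertical. I'll re-press and push on until the slide clearly resists.

```bash
python3 - <<'E'
from plan import *
from rig import bot
def p(m):
    s=bot.read_state();f=s["ft_force"];print(m,round(s["clock"],2),s["ee_pos"].round(2),"jig y",round((s["ee_pos"][:2]-C)@Y[:2],2),"fx,fy,fz",np.round([f@X,f@Y,f[2]],1));return s
B=np.r_[pad0[:2],51.3]-1.2*X
s=p("start"); L=-(s["ee_pos"]-B)@Y
bot.servo_line(B-L*Y,speed=15); p("press")
for k in range(8):
    L+=1; bot.servo_line(B-L*Y,speed=15); s=p(k)
    if s["ft_force"]@Y>9: break
E
```

```text
start 16.52 [ 481.57 -108.46   54.12] jig y -85.7 fx,fy,fz [-5.5  1.8 17.3]
press 16.79 [ 481.63 -108.45   53.47] jig y -85.68 fx,fy,fz [-6.9  2.  26.7]
0 17.04 [ 481.6  -108.72   53.45] jig y -85.95 fx,fy,fz [-6.3  7.7 25.9]
1 17.29 [ 481.57 -109.21   53.44] jig y -86.43 fx,fy,fz [-5.6 12.7 26. ]
```

Clear stop: 12.7 N along the rail with the pad still fully down. I'll ease the push to a few newtons toward the stop, lift straight up, retreat and look.

```bash
python3 - <<'E'
from plan import *
from rig import bot
def p(m):
    s=bot.read_state();f=s["ft_force"];print(m,round(s["clock"],2),s["ee_pos"].round(2),"jig y",round((s["ee_pos"][:2]-C)@Y[:2],2),"fx,fy,fz",np.round([f@X,f@Y,f[2]],1));return s
B=np.r_[pad0[:2],51.3]-1.2*X
# L commanded: recover from last loop (start + 2)
L=-(np.array([481.57,-108.46,0])-B)@Y+2
L-=1; bot.servo_line(B-L*Y,speed=15); p("ease")
for z in(53,55,57,59,61,64): bot.servo_line(np.r_[(B-L*Y)[:2],z],speed=20); p(z)
bot.servo_line(np.r_[(B-L*Y)[:2],200],speed=150)
bot.move_joints([-1.375,0.3,1.521,0,1.321,1.7]); p("away")
d={}
for n in("top","side"):
    c=bot.read_camera(n); d[n]=c
pickle.dump(d,open("c6.pkl","wb"))
d0=pickle.load(open("c0.pkl","rb"));t=d["top"]
P=pad(t,proj(t,[np.r_[C,73]-86.7*Y])[0]); print(P)
print("pad jig",(P[0][:2]-C)@X[:2],(P[0][:2]-C)@Y[:2])
g=lambda i,s:cv2.resize(np.clip(255*(i/255.)**.6,0,255).astype(np.uint8),s,interpolation=cv2.INTER_CUBIC)
cv2.imwrite("pics/f6.png",np.hstack([g(t["image"][155:295,160:390],(460,280)),g(d["side"]["image"][155:325,200:375],(288,280))]))
cv2.imwrite("pics/g6.png",g(t["image"][180:270,270:390],(800,600)))
E
```

```text
ease 17.54 [ 481.66 -108.98   53.47] jig y -86.19 fx,fy,fz [-6.3  5.2 26. ]
53 17.79 [ 481.52 -108.95   54.58] jig y -86.2 fx,fy,fz [-1.3  4.9 15.9]
55 18.04 [ 481.54 -108.96   56.52] jig y -86.2 fx,fy,fz [-1.6  6.  15. ]
57 18.29 [ 481.51 -108.95   58.44] jig y -86.2 fx,fy,fz [ 0.   4.2 14.7]
59 18.54 [ 480.82 -109.22   59.64] jig y -86.62 fx,fy,fz [-0.4  2.3 10.1]
61 18.79 [ 480.06 -109.18   60.82] jig y -86.75 fx,fy,fz [-0.5  0.   0.3]
64 19.09 [ 480.22 -109.19   64.05] jig y -86.72 fx,fy,fz [-0.3 -0.1 -0.8]
away 22.1 [ 143.46 -530.79  217.82] jig y -574.21 fx,fy,fz [-0.3 -0.2 -0.5]
(array([ 481.66381249, -107.03432985,   73.        ]), ((481.7987976074219, -106.75572204589844), (43.655670166015625, 33.63447952270508), 76.89071655273438), array([  7,  10,  20,  18, 268], dtype=int32))
pad jig -0.9704488918811739 -84.29364777745123
```

View pics/g6.png

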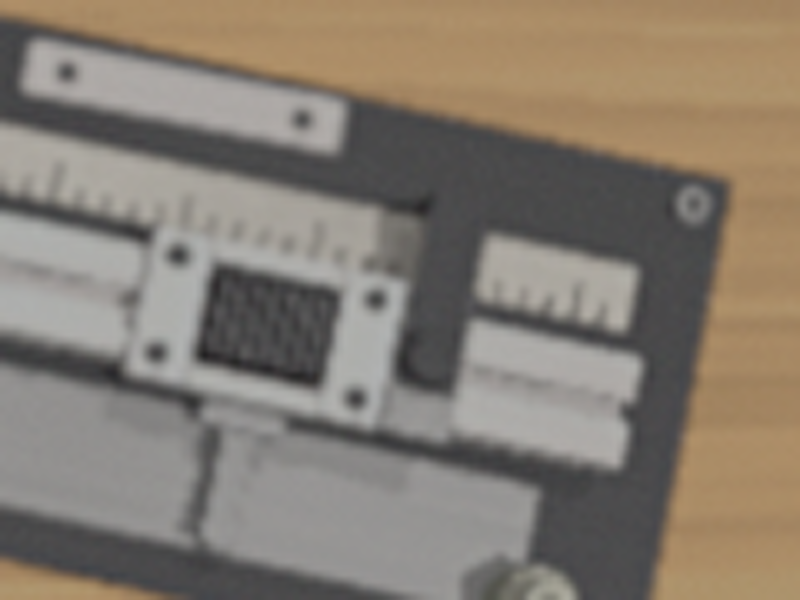

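View pics/f6.png

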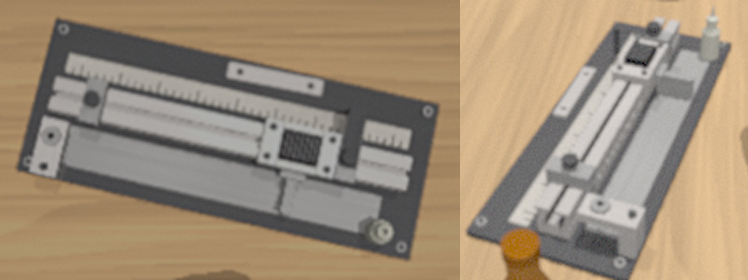

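The slide's end face at (395,350) in the zoomed view meets the pointer block with no visible gap. The link bar and dropper have not moved, and the pad is up. Handing in.

```bash
python3 -c "
from rig import bot
bot.finish_job(); print(bot.read_state()['clock'])"
```

```text
the job is handed in; nothing more can be done
the job is handed in; nothing more can be done
```

I pressed the brake pad fully down (6 mm, about 23–27 N) and carried the slide about 102 mm to the pointer stop, which is at the jig's -y end. There it met a firm 12.7 N, so I eased the push to about 5 N and lifted straight up. The pad rose and the arm moved clear. The job was handed in at about 22 s.

**Last checks**
- **Slide against the stop:** the top view shows no visible gap. The camera puts the pad at jig y = -84.3 mm and the arm's own position gives about -86.2 mm. My estimate of home was -86.7 mm, and that spread is roughly the calibration error.
- **Pad and loose things:** the force traced the pad coming up to zero. The link bar and dropper look unmoved; I did not check the bottle and screwdriver separately after the push.

**What went wrong or disagreed**
- **Tool axis error:** I first aimed the tool along the wrong axis, so the gripper hovered horizontally above the jig. It touched nothing, and I corrected it.
- **Fingertip position:** with the gripper closed, contact came about 32 mm lower in TCP height than the 19 mm tip reach predicts. I found the pad by touch instead.
- **Sideways force:** pressing put about 5–10 N across the rail. I only partly relieved it.
- **Pressure dip near home:** the downward force fell briefly to about 16 N there. The pad stayed well past the brake-release point, and I pressed it fully down again before the final push.

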